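# Pin the interlock and draw the feed roller out of the copier feeder

## Task

Before reaching into the copier's feeder module, put the red interlock pin from the stand fully into the red-framed socket on the module and let go of it. Then take out the feed roller, which is longer than the window it lies under: raise its visible green end out through the window first and draw the roller out on the slant. Finish while still holding the roller in the gripper, still and level, about 12 cm above the module's top, with the pin still in its socket and the blue pin, the stapler and the mug left where they are.

Things in the scene. Friction and masses are not known exactly. Their poses are not given: they have to be found in the camera images.
- feeder: Fixed low feeder module of a copier, dark grey with a white block at its +y end, 210 (x) x 394 (y) x 83 mm high. Origin: centre of its underside, z up. Cavity under the window: 145 wide (x), y -189 to 96, of which y -9 to 96 lies under a fixed 6 mm roof (underside z 77, top z 83). Ledges at z 20 carry the roller (y -9 to 96, y -189 to -119); between them a finger recess, floor z 4.
- socket (a point): centre of the mouth of the interlock socket, flush with the top of the white block (83 mm above the counter), red square frame around it. Vertical blind hole, 10 mm diameter, 30 mm deep, 2 mm chamfer. Axes as the feeder's.
- window (a point): centre of the feeder's window, level with its top; axes as the feeder's. The opening is 145 mm in x and 180 mm in y (feeder y -189 to -9). At its +y edge the roof begins; at its -y end there is no roof over the cavity, only the 8 mm end wall, as high as the side walls (83 mm).
- roller_center (a point): centre of the feed roller: black rubber cylinder, 26 mm diameter, with a green 26 mm square cap, 25 mm long, at each end; 250 mm long in all along its y; 0.22 to 0.37 kg. It starts level on the ledges, about along the feeder's y, centre 33 mm above the counter over the finger recess, the -y end visible in the window, the +y end 76 to 87 mm deep under the roof. It does not roll.
- roller_near_end (a point): centre of the end face of the roller's -y green cap (visible at the start), 125 mm from the centre; axes as the roller's.
- roller_hidden_end (a point): centre of the end face of the roller's +y green cap (under the roof at the start), 125 mm from the centre; axes as the roller's.
- pin_head (a point): centre of the red head of the interlock pin, 30 g: head 18 mm diameter, 22 mm tall, on a steel shank 8 mm in diameter, 45 mm long, with tapered foot; the shank's tip is 56 mm below this point along the pin's z. Stands in one of the stand's two holes (which one varies), head centre 71 mm above the counter.
- pin_tip (a point): tip of the red pin's shank; z axis runs up the pin.
- spare_head (a point): centre of the blue head of a second, otherwise equal pin in the stand's other hole; to be left alone.
- stand: fixed grey pin stand, 140 (x) x 70 (y) x 40 mm high, origin at the centre of its underside; two 9.5 mm holes, 25 mm deep, at x -40 and +40 mm.
- stapler_center (a point): centre of a loose black stapler, 36 x 140 x 62 mm, long along its y; to be left alone.
- mug_center (a point): centre of a loose blue mug, 80 mm diameter, 90 mm tall; to be left alone.

How it is judged:
On the way, in this order (a step that is already met when the one before it is completed fails the run):
1. the red pin is fully in the interlock socket and let go (z of pin_tip in the frame of socket below -0.02 m and horizontal distance between pin_tip and socket below 0.005 m and angle between pin_head's own z axis and vertical below 0.14 rad and contact force between pin and the fingers below 0.1 N), for 0.2 s.
2. the roller slants through the window: visible end above the module's top, other end still under the roof (z of roller_near_end in the frame of feeder above 0.088 m and z of roller_hidden_end in the frame of feeder below 0.074 m and y of roller_hidden_end in the frame of feeder above -0.009 m), for 0.05 s.
At the end, for the whole second after the job is handed in: The red pin stands in the socket at least 20 mm deep, untouched; the roller is held still in the gripper, level within 17 degrees, both its ends at least 90 mm above the module's top, touching nothing but the gripper (all of step 1 and z of each of roller_near_end, roller_hidden_end in the frame of feeder above 0.173 m and angle between roller_center's own y axis and vertical between 1.27 and 1.87 rad and contact force between roller and the fingers above 1 N and contact force between roller and feeder below 0.05 N and linear speed of roller below 0.03 m/s); the arm keeps its last pose, push and grip.
It fails at once if the stapler is moved more than 20 mm (distance of stapler_center from where it was at the start of the episode above 0.02 m).
It fails at once if the mug is moved more than 20 mm (distance of mug_center from where it was at the start of the episode above 0.02 m).
It fails at once if the blue pin is moved more than 15 mm (distance of spare_head from where it was at the start of the episode above 0.015 m).
It also fails if it takes over 54 s, if anything falls off the work surface, if the arm or the gripper's body presses on something with over 40 N, if the wrist force passes 120 N, or if a joint passes its speed limit or range.

## Robot

A 6-joint arm with a two-finger parallel gripper is mounted at the origin on the work surface. World frame = base frame: x ahead of the robot, y to its left, z up, the work surface at z = 0. Lengths are in m, angles in rad, forces in N, time in s.
With the tool pointing down it reaches from about 0.375 to 0.9 m from the base axis. Payload 3.1 kg.
Tool frame: the origin (TCP) lies midway between the tips of the shut fingers; the grasp point (between the pads) lies grip_point_offset behind it (grip_point_offset is the distance from the TCP to the grasp point, in m); y points along the fingers, z is the direction in which the jaws open and shut, and the axes are right-handed (so a half turn about y gives the same grasp; the last joint's range is limited). The gripper opens to 87 mm and grips with 3 to 60 N. Pads are 19 mm wide; open, the fingers measure 117 mm over their backs; the gripper's body (75 mm by 190 mm) begins 51 mm behind the grasp point.
Start: joints at [-1.339, 0.527, 1.433, -0, 1.181, -0.178], TCP at [0.249, -0.573, 0.223] pointing down, gripper open.
Joint ranges: [-3.08, 3.08], [-0.75, 2.2], [0.22, 2.44], [-1.43, 4.57], [0, 2.65], [-2.85, 2.85]. Speed limits (rad/s): [2.79, 2.79, 3.14, 3.14, 3.14, 3.14].

## Interface

Orientations are given as a unit quaternion [x, y, z, w].
In Python, from rig import * gives the robot as it stands.
- The arm moves only by the tool jog_arm, never from a script. Its argument "increments" is a list that holds one entry, the list of rows, each a list of 7 numbers: the turn, a rotation vector about the world's x, y, z in degrees, then the shift along the world's x, y, z in m, then the closure, from -1 (fully open) to 1 (shut), so that 0 is half open. In form: [[[rx, ry, rz, x, y, z, jaw], ...]]. A call has 1 to 8 rows; each row is the pose to reach, as a shift and turn from the pose measured when the call began; what a row does not reach only later rows make up. A row lasts 1/10 s, in which the tool goes at most 50 mm and 8.59 degrees, less where a joint would pass 70% of its speed; a pose out of reach is approached as far as the arm can. A call with a gripper value outside its range is refused whole. The fingers move at their own pace and stop on an object; "squeeze" is the grip in N (left out, the last holds). Time passes only in rows, so rows that repeat a pose let the fingers close. It gives the time, the measured TCP pose, the force and the opening at its end, in the units of the state.
- get_obs(): the state, without advancing time (a new reading comes with each control period).
- camera(name): name is "scene" or "top" or "wrist"; returns the picture (400x640x3 uint8, red, green, blue); there is no depth.
- camera_info(name): a dict with "K" (3x3 intrinsics, pixels), "k1" (the pictures are not rectified: a ray, as slopes to the right and down, at radius r is drawn at 1 + k1 r^2 times it, then the intrinsics apply), "R" (3x3) and "t" (3): a world point X has camera coordinates R X + t. Camera axes: x right, y down, z forward; pixel columns grow to the right and rows downward; lengths in m; the calibration is good to about 2 mm. A picture is of the moment at which its call begins: read the wrist's pose just before it. camera_info takes no time and is no camera call; for the wrist camera it gives the pose at the moment of the call.
- hand_in(): hands the job in, once; it reports no verdict.
The state is a dict: "time": time; "q": joint angles; "joint_velocities": joint speeds; "joint_torque": joint torques, N m; "position": TCP position; "tool_rot": TCP orientation; "ft_force": force on the tool from outside, world axes, zero at the start; "moment": the same for the moment, N m; "grip_width": finger opening in m.
Only numpy, scipy, OpenCV 4.12 (cv2) and the standard library are available. Lean on these libraries where they do the work, as an engineer would, in place of code of your own. Each camera call takes 0.05 s, during which the arm holds its last target.

## Working session

There is one attempt and no reset: what is moved stays moved. The work goes in short steps, Python scripts to look and compute and a tool call to move; the robot and the scene stay as the last step left them, time stands still between calls to the robot, and variables do not carry over. Pictures are saved under pics/ and viewed, and the job is handed in when it is done.

Besides the shell and the picture viewer there is one more tool, called after ">>>" as name(argument=value, ...), one argument or row to a line, values as JSON. jog_arm: Moves the arm, as the interface text tells. Its arguments: {"type":"object","properties":{"increments":{"type":"array","items":{"type":"array","items":{"type":"array","items":{"type":"number"}}}},"squeeze":{"type":"number"}},"required":["increments"]}

```bash
ls; mkdir -p pics
python3 - <<'E'
from rig import *
import cv2
print(get_obs())
for n in ("scene","top","wrist"):
    i=camera_info(n); print(n,i)
    cv2.imwrite(f"pics/a_{n}.png",camera(n)[:,:,::-1])
try: print(grip_point_offset)
except Exception as e: print(e)
E
```

```text
pics
{'time': 0.0, 'q': array([-1.33951358e+00,  5.28500049e-01,  1.43391792e+00, -5.72186239e-05,
        1.18139603e+00, -1.78511280e-01]), 'joint_velocities': array([-1.82061334e-03,  1.04060341e-04, -3.25265238e-05, -6.07273247e-04,
       -8.47612470e-04, -1.14261368e-03]), 'joint_torque': array([ 1.06510286e-04, -4.40040457e+01, -1.76591152e+01,  6.31790701e-02,
        5.81494952e-02, -1.75058503e-04]), 'position': array([ 0.24884425, -0.5725106 ,  0.22154586]), 'tool_rot': array([-0.14391929,  0.69309809, -0.69152889,  0.14384045]), 'ft_force': array([ 0.90374507, -0.4198349 ,  0.10527191]), 'moment': array([-0.00566338,  0.01249147, -0.02415742]), 'grip_width': 0.08702922488867686}
scene {'K': array([[387.37801554,   0.        , 325.89633815],
       [  0.        , 387.37801554, 197.73135049],
       [  0.        ,   0.        ,   1.        ]]), 'k1': -0.06699025399502682, 'R': array([[ 0.5907897 ,  0.80674977,  0.01106075],
       [ 0.56989102, -0.40755335, -0.7135296 ],
       [-0.571132  ,  0.42784936, -0.70053777]]), 't': array([-0.280963 , -0.2718625,  1.3604475])}
top {'K': array([[471.35021183,   0.        , 325.88971651],
       [  0.        , 471.35021183, 206.32048509],
       [  0.        ,   0.        ,   1.        ]]), 'k1': -0.11270958279419069, 'R': array([[ 0.0117894 , -0.99983298, -0.01396484],
       [-0.99712901, -0.01071054, -0.07496007],
       [ 0.07479798,  0.01480848, -0.99708875]]), 't': array([-0.06107849,  0.56313765,  1.15235854])}
wrist {'K': array([[282.12956456,   0.        , 316.83261197],
       [  0.        , 282.12956456, 196.47618175],
       [  0.        ,   0.        ,   1.        ]]), 'k1': -0.0386284351991619, 'R': array([[ 0.39753154, -0.91758719, -0.00155929],
       [-0.8904051 , -0.38616474,  0.24094719],
       [-0.2216922 , -0.09439571, -0.97053698]]), 't': array([-0.6245729 , -0.02940391,  0.38852622])}
0.0187
```

View pics/a_scene.png

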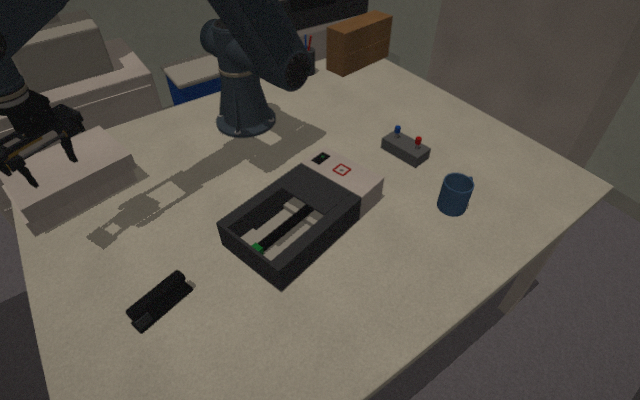

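View pics/a_top.png

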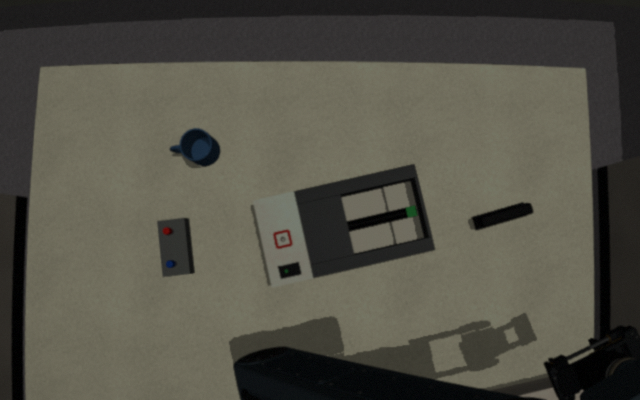

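View pics/a_wrist.png

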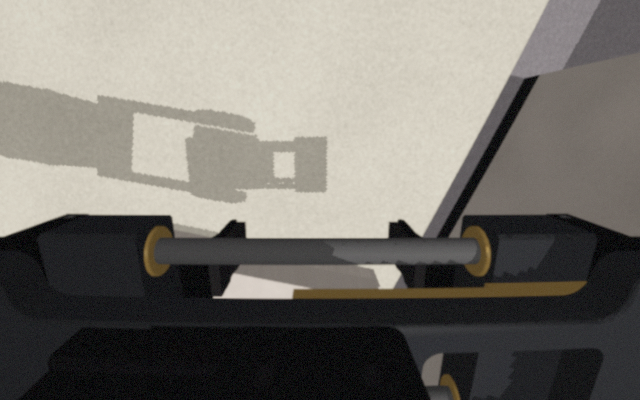

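The views show the pins, red at top (167,231) and blue at (170,264). The socket frame is at (283,239), the green cap at (412,211), the stapler at (500,216) and the mug at (200,147). Next I measure them.

```bash
cat > h.py <<'E'
from rig import *
import numpy as np, cv2
from scipy.spatial.transform import Rotation as Ro
def ray(n,uv,info=None):
    i=info or camera_info(n)
    # distorted slopes -> undistorted
    k=cv2.undistortPoints(np.array([[uv]],float),i["K"],np.array([i["k1"],0,0,0.]))[0,0]
    d=i["R"].T@np.array([k[0],k[1],1.]); return -i["R"].T@i["t"],d/np.linalg.norm(d)
def onz(n,uv,z,info=None):
    o,d=ray(n,uv,info); return o+d*(z-o[2])/d[2]
def cross(rs):
    A=np.zeros((3,3));b=np.zeros(3)
    for o,d in rs:
        P=np.eye(3)-np.outer(d,d);A+=P;b+=P@o
    x=np.linalg.solve(A,b); return x,[round(1000*np.linalg.norm((np.eye(3)-np.outer(d,d))@(x-o)),1) for o,d in rs]
def proj(n,X,info=None):
    i=info or camera_info(n)
    c=i["R"]@np.array(X)+i["t"]; s=c[:2]/c[2]; s=s*(1+i["k1"]*(s@s)); return i["K"][:2,:2]@s+i["K"][:2,2]
def mask(im,col):
    r,g,b=[im[:,:,j].astype(int) for j in range(3)]
    return {"red":(r>70)&(r>2*g)&(r>2*b),"green":(g>50)&(g>1.5*r)&(g>1.3*b),"blue":(b>60)&(b>1.6*r)&(b>1.2*g)}[col].astype(np.uint8)
def blobs(im,col,amin=8):
    n,l,s,c=cv2.connectedComponentsWithStats(mask(im,col))
    return [(s[k,4],c[k].round(1),s[k,:4]) for k in range(1,n) if s[k,4]>=amin]
E
python3 - <<'E'
from h import *
for n in("scene","top"):
    im=cv2.imread(f"pics/a_{n}.png")[:,:,::-1]
    for c in("red","green","blue"): print(n,c,[(int(a),list(map(float,b)),list(map(int,d))) for a,b,d in blobs(im,c)])
im=cv2.imread("pics/a_top.png"); cv2.imwrite("pics/b1.png",cv2.resize(im[150:300,140:340],None,fx=4,fy=4,interpolation=cv2.INTER_CUBIC)*1)
cv2.imwrite("pics/b2.png",np.clip(cv2.resize(im[150:300,290:450].astype(float),None,fx=5,fy=4*1.25*1.,interpolation=cv2.INTER_LINEAR)*1.8,0,255)[:600])
E
```

```text
scene red [(35, [417.7, 140.1], [415, 137, 6, 8]), (44, [341.3, 169.6], [333, 164, 18, 12])]
scene green [(54, [256.9, 246.7], [252, 243, 11, 9])]
scene blue [(13, [305.1, 40.8], [305, 35, 2, 12]), (8, [172.9, 93.5], [172, 90, 3, 8]), (23, [180.3, 97.3], [177, 92, 8, 11]), (20, [397.0, 127.7], [395, 126, 6, 5]), (67, [455.8, 188.3], [444, 177, 29, 17]), (8, [470.4, 178.2], [469, 177, 3, 4])]
top red [(35, [165.6, 230.2], [163, 227, 6, 7]), (78, [282.1, 238.7], [274, 230, 18, 18])]
top green [(99, [411.2, 211.1], [406, 206, 11, 11])]
top blue [(184, [200.1, 149.8], [193, 141, 16, 18]), (33, [168.7, 263.7], [166, 261, 7, 7])][ WARN:0@0.237] global loadsave.cpp:1063 imwrite_ Unsupported depth image for selected encoder is fallbacked to CV_8U.
```

View pics/b1.png

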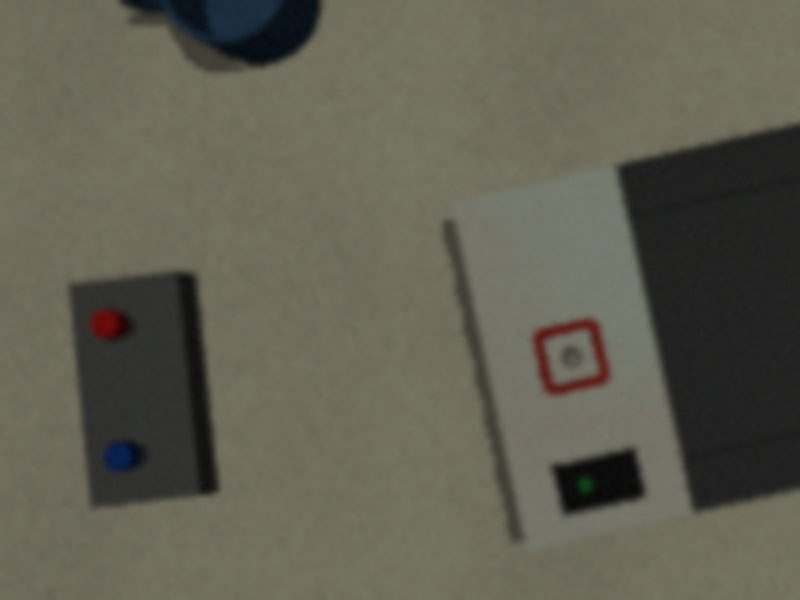

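View pics/b2.png

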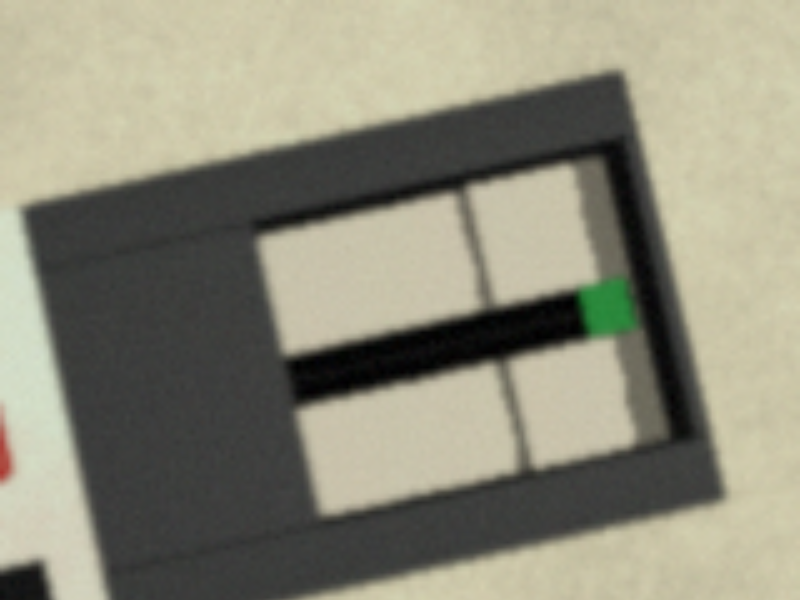

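Run:
```python
from h import *
np.set_printoptions(precision=4,suppress=True)
I=camera_info("top")
print("red",cross([ray("top",(165.6,230.2)),ray("scene",(417.7,140.1))]),onz("top",(165.6,230.2),.08))
print("blue",cross([ray("top",(168.7,263.7)),ray("scene",(397,127.7))]),onz("top",(168.7,263.7),.08))
print("sock",cross([ray("top",(282.3,238.7)),ray("scene",(341.5,169.7))]),onz("top",(282.3,238.7),.083),onz("scene",(341.5,169.7),.083))
print("cap top",onz("top",(411.3,211.1),.046),"scene blob",onz("scene",(256.9,246.7),.042))
# crop b2: u=290+x/5, v=150+y/5
f=lambda x,y:(290+(x+.5)/5-.5,150+(y+.5)/5-.5)
P={k:onz("top",f(*v),.083) for k,v in dict(c_mx=(722,497),c_px=(618,70),roofL=(318,517),roofU=(253,232)).items()}
for k,v in P.items(): print(k,v)
R={k:onz("top",f(*v),.046) for k,v in dict(capRU=(625,279),capRL=(636,330),bodyU=(286,358),bodyL=(296,403)).items()}
for k,v in R.items(): print(k,v)
g=lambda x,y:(140+(x+.5)/4-.5,150+(y+.5)/4-.5)
for k,v in dict(wU=(450,205),wL=(528,548),wbU=(622,165),wbL=(692,510)).items(): print(k,onz("top",g(*v),.083))
for k,v in dict(a=(70,285),b=(182,275),c=(203,495),d=(92,506)).items(): print("stand",onz("top",g(*v),.04))
print("hole",onz("top",g(571,357),.083))
```

```text
red (array([0.4971, 0.3296, 0.0726]), [np.float64(1.4), np.float64(1.4)]) [0.4978 0.3281 0.08  ]
blue (array([0.4172, 0.3181, 0.0772]), [np.float64(1.0), np.float64(1.0)]) [0.418 0.318 0.08 ]
sock (array([0.4819, 0.0461, 0.0837]), [np.float64(0.3), np.float64(0.3)]) [0.4817 0.0459 0.083 ] [0.4814 0.0469 0.083 ]
cap top [ 0.5525 -0.2633  0.046 ] scene blob [ 0.549  -0.2555  0.042 ]
c_mx [ 0.4613 -0.3108  0.083 ]
c_px [ 0.6632 -0.2621  0.083 ]
roofL [ 0.4503 -0.1209  0.083 ]
roofU [ 0.5839 -0.0891  0.083 ]
capRU [ 0.5665 -0.2714  0.046 ]
capRL [ 0.5416 -0.2768  0.046 ]
bodyU [ 0.5262 -0.1063  0.046 ]
bodyL [ 0.5044 -0.1114  0.046 ]
wU [0.5702 0.1193 0.083 ]
wL [0.3692 0.0692 0.083 ]
wbU [0.595  0.0176 0.083 ]
wbL [ 0.3929 -0.0266  0.083 ]
stand [0.5215 0.3651 0.04  ]
stand [0.5286 0.2936 0.04  ]
stand [0.3933 0.2765 0.04  ]
stand [0.3849 0.3467 0.04  ]
hole [0.4813 0.0457 0.083 ]
```

Run:
```python
from h import *
np.set_printoptions(precision=3,suppress=True)
o=get_obs(); M=Ro.from_quat(o["tool_rot"]).as_matrix(); print(M, o["position"])
j=M[:,2]; print("jaw yaw",np.degrees(np.arctan2(j[1],j[0])), "need 13.6 or -166.4")
i=camera_info("wrist"); c=-i["R"].T@i["t"]; print("cam rel tool",M.T@(c-o["position"]), "cam rows in tool",i["R"]@M)
```

```text
[[-0.917 -0.     0.398]
 [-0.398  0.002 -0.917]
 [-0.    -1.    -0.002]] [ 0.249 -0.573  0.222]
jaw yaw -66.51638793370401 need 13.6 or -166.4
cam rel tool [-0.064 -0.161  0.001] cam rows in tool [[ 0.001 -0.     1.   ]
 [ 0.97  -0.241 -0.001]
 [ 0.241  0.97   0.   ]]
```

>>> jog_arm(
  increments=[
    [[0,0,8,0.03,0.045,0,-1],[0,0,16,0.06,0.09,0,-1],[0,0,24,0.09,0.135,0,-1],[0,0,32,0.12,0.18,0,-1],[0,0,40,0.14,0.225,0,-1],[0,0,48,0.16,0.27,0,0],[0,0,56,0.18,0.315,0,0],[0,0,60,0.195,0.36,0,0]],
  ],
  squeeze=20,
)

```text
time: 0.95
position: [0.4408, -0.2219, 0.2218]
tool_rot: [-0.472, 0.527, -0.526, 0.472]
ft_force: [1.2, -0.4, 0.2]
grip_width: 0.0701
```

>>> jog_arm(
  increments=[
    [[0,0,4,0,0.045,0,0],[0,0,8,0.01,0.09,0,0],[0,0,12,0.02,0.135,0,0],[0,0,16,0.03,0.18,0,0],[0,0,20,0.03,0.225,0,0],[0,0,20,0.03,0.27,0,0],[0,0,20,0.03,0.315,0,0],[0,0,20,0.04,0.36,0,0]],
  ],
)

```text
time: 1.75
position: [0.4791, 0.1399, 0.2215]
tool_rot: [0.557, -0.438, 0.436, -0.555]
ft_force: [1.1, -0.3, 1.1]
grip_width: 0.0432
```

Run:
```python
from h import *
o=get_obs(); M=Ro.from_quat(o["tool_rot"]).as_matrix(); print(o["time"],o["position"],o["q"],o["grip_width"],np.degrees(np.arctan2(M[1,2],M[0,2])))
I=camera_info("wrist");im=camera("wrist"); cv2.imwrite("pics/c.png",im[:,:,::-1])
for c in("red","blue"): print([(int(a),list(b),list(d),onz("wrist",b,.08,I).round(4)) for a,b,d in blobs(im,c,20)])
```

```text
1.75 [0.47905267 0.13993428 0.22152996] [ 6.00483801e-02  3.61639287e-01  1.74170415e+00 -2.54047534e-04
  1.04144506e+00 -1.79117970e-01] 0.04322421663205355 13.710625126017062
[(356, [np.float64(381.2), np.float64(10.0)], [np.int32(372), np.int32(0), np.int32(20), np.int32(23)], array([0.4967, 0.3244, 0.08  ])), (142, [np.float64(301.5), np.float64(273.8)], [np.int32(286), np.int32(265), np.int32(32), np.int32(14)], array([0.4848, 0.0326, 0.08  ]))]
[(190, [np.float64(301.5), np.float64(5.5)], [np.int32(293), np.int32(0), np.int32(17), np.int32(14)], array([0.421 , 0.3098, 0.08  ])), (7122, [np.float64(536.9), np.float64(124.6)], [np.int32(477), np.int32(62), np.int32(115), np.int32(104)], array([0.6893, 0.2615, 0.08  ]))]
```

View pics/c.png

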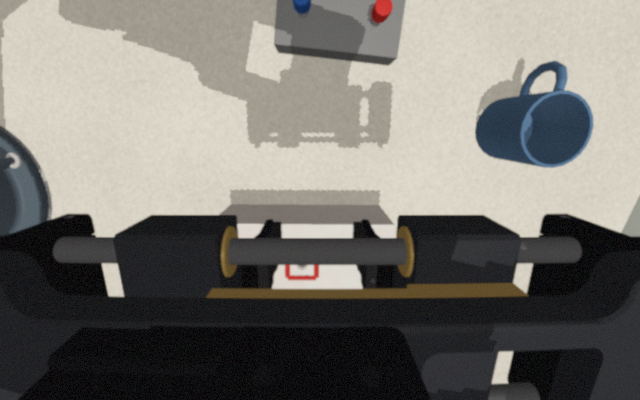

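The wrist view has the red head at (381,10), half out of the frame at the top. I'll move closer and measure again.

>>> jog_arm(
  increments=[
    [[0,0,0,0.01,0.045,0,0],[0,0,0,0.018,0.09,0,0],[0,0,0,0.018,0.11,0,0],[0,0,0,0.018,0.11,0,0],[0,0,0,0.018,0.11,0,0]],
  ],
)

```text
time: 2.3
position: [0.499, 0.2559, 0.2216]
tool_rot: [-0.556, 0.436, -0.435, 0.558]
ft_force: [-0.0, 0.1, 0.5]
grip_width: 0.0433
```

Run:
```python
from h import *
o=get_obs(); M=Ro.from_quat(o["tool_rot"]).as_matrix(); print(o["time"],o["position"],o["grip_width"],np.degrees(np.arctan2(M[1,2],M[0,2])))
I=camera_info("wrist");im=camera("wrist"); cv2.imwrite("pics/d.png",im[:,:,::-1])
for c in("red","blue"): print([(int(a),list(b),list(d),onz("wrist",b,.078,I).round(4)) for a,b,d in blobs(im,c,20)])
```

```text
2.3 [0.49904482 0.25592573 0.22157399] 0.04330985199021168 13.955469881160457
[(218, [np.float64(332.7), np.float64(121.1)], [np.int32(325), np.int32(113), np.int32(17), np.int32(17)], array([0.4974, 0.3284, 0.078 ]))]
[(264, [np.float64(257.7), np.float64(112.9)], [np.int32(249), np.int32(104), np.int32(19), np.int32(18)], array([0.4193, 0.3178, 0.078 ])), (3139, [np.float64(484.2), np.float64(201.7)], [np.int32(434), np.int32(160), np.int32(96), np.int32(77)], array([0.6869, 0.2851, 0.078 ]))]
```

View pics/d.png

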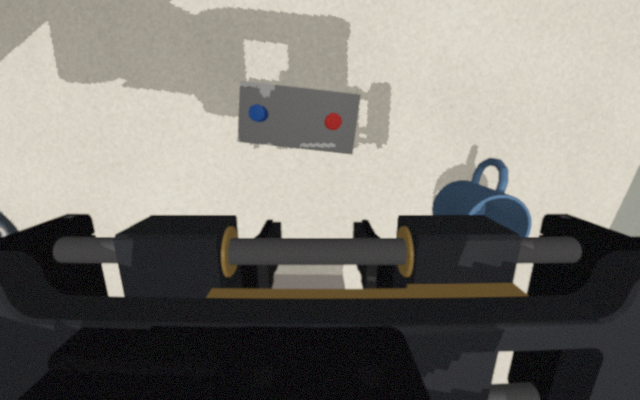

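Three measurements agree on the pin at about (0.4975, 0.328). I go above it and then down.

>>> jog_arm(
  increments=[
    [[0,0,0,0,0.036,0,0],[0,0,0,-0.0015,0.072,-0.02,0],[0,0,0,-0.0015,0.072,-0.05,0],[0,0,0,-0.0015,0.072,-0.085,0],[0,0,0,-0.0015,0.072,-0.12,0],[0,0,0,-0.0015,0.072,-0.15,0],[0,0,0,-0.0015,0.072,-0.168,0],[0,0,0,-0.0015,0.072,-0.168,0]],
  ],
)

```text
time: 3.15
position: [0.4959, 0.3246, 0.051]
tool_rot: [0.557, -0.439, 0.435, -0.555]
ft_force: [0.4, 1.2, 0.2]
grip_width: 0.0434
```

Run:
```python
from h import *
o=get_obs(); print(o["time"],o["position"],o["ft_force"])
ims=[]
for n,c in(("scene",(417,140)),("top",(165,230))):
    im=camera(n); ims.append(cv2.resize(im[c[1]-40:c[1]+40,c[0]-50:c[0]+50,::-1],None,fx=4,fy=4,interpolation=cv2.INTER_CUBIC))
cv2.imwrite("pics/e.png",np.hstack(ims))
```

```text
3.15 [0.49589036 0.32456237 0.05104599] [0.38035361 1.24809665 0.24838466]
```

View pics/e.png

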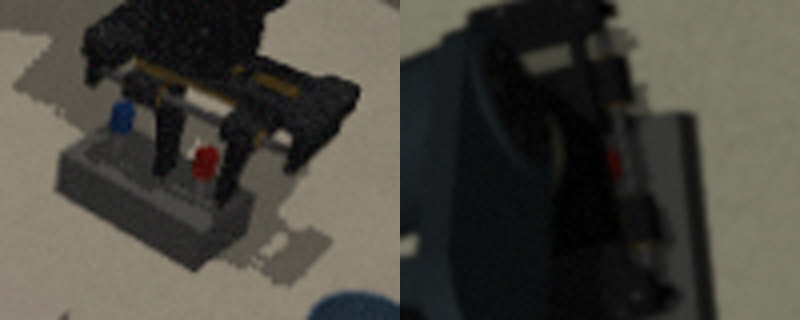

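The red head is between the fingers (pixels ~(205,160) in the left crop). The tool is about 3 mm short in y, so I correct that and close.

>>> jog_arm(
  increments=[
    [[0,0,0,0.0015,0.0035,0.001,0],[0,0,0,0.0015,0.0035,0.001,0],[0,0,0,0.0015,0.0035,0.001,0]],
  ],
)

```text
time: 3.55
position: [0.5006, 0.3299, 0.0563]
tool_rot: [-0.554, 0.437, -0.436, 0.558]
ft_force: [-0.0, -0.4, -0.2]
grip_width: 0.0436
```

>>> jog_arm(
  increments=[
    [[0,0,0,0,0,0,1],[0,0,0,0,0,0,1],[0,0,0,0,0,0,1],[0,0,0,0,0,0,1],[0,0,0,0,0,0,1]],
  ],
  squeeze=20,
)

```text
time: 4.05
position: [0.5002, 0.3299, 0.0562]
tool_rot: [-0.555, 0.437, -0.436, 0.558]
ft_force: [-0.4, -0.1, 1.5]
grip_width: 0.0174
```

>>> jog_arm(
  increments=[
    [[0,0,0,0,0,0.01,1],[0,0,0,0,0,0.03,1],[0,0,0,0,0,0.06,1],[0,0,0,0,0,0.09,1],[0,0,0,0,0,0.1,1],[0,0,0,0,0,0.1,1]],
  ],
)

```text
time: 4.65
position: [0.5013, 0.3304, 0.1582]
tool_rot: [-0.553, 0.436, -0.437, 0.56]
ft_force: [-0.7, -0.0, -1.3]
grip_width: 0.0173
```

>>> jog_arm(
  increments=[
    [[0,0,0,-0.003,-0.045,0,1],[0,0,0,-0.006,-0.09,0,1],[0,0,0,-0.01,-0.135,0,1],[0,0,0,-0.013,-0.18,0,1],[0,0,0,-0.016,-0.225,0,1],[0,0,0,-0.018,-0.26,0,1],[0,0,0,-0.018,-0.26,0,1],[0,0,0,-0.018,-0.26,0,1]],
  ],
)

```text
time: 5.45
position: [0.4825, 0.0699, 0.1571]
tool_rot: [-0.553, 0.438, -0.436, 0.559]
ft_force: [-0.8, 0.1, 0.2]
grip_width: 0.0175
```

Run:
```python
from h import *
for k in range(2):
    o=get_obs(); print(o["time"],o["position"],o["ft_force"],o["grip_width"])
    im=camera("scene")
p=o["position"]; u=proj("scene",p-[0,0,.03]).astype(int); print(u)
M=Ro.from_quat(o["tool_rot"]).as_matrix(); print(M)
x0,y0=u[0]-50,u[1]-50
cv2.imwrite("pics/f1.png",cv2.resize(im[y0:y0+100,x0:x0+100,::-1],None,fx=6,fy=6,interpolation=cv2.INTER_CUBIC)); print(x0,y0)
im=camera("top");cv2.imwrite("pics/f2.png",im[:,:,::-1])
im=camera("wrist");cv2.imwrite("pics/f3.png",im[:,:,::-1])
```

```text
5.45 [0.48247532 0.06987722 0.15707249] [-0.80630087  0.14034644  0.20159873] 0.017478155924245783
5.5 [0.48259762 0.07071943 0.15724318] [ 0.82713851  0.66961096 -0.12853204] 0.01748146436248025
[349 153]
[[ 0.23763055  0.00375245  0.97134836]
 [-0.97133591  0.00728658  0.23759936]
 [-0.00618623 -0.99996641  0.00537641]]
299 103
```

View pics/f1.png

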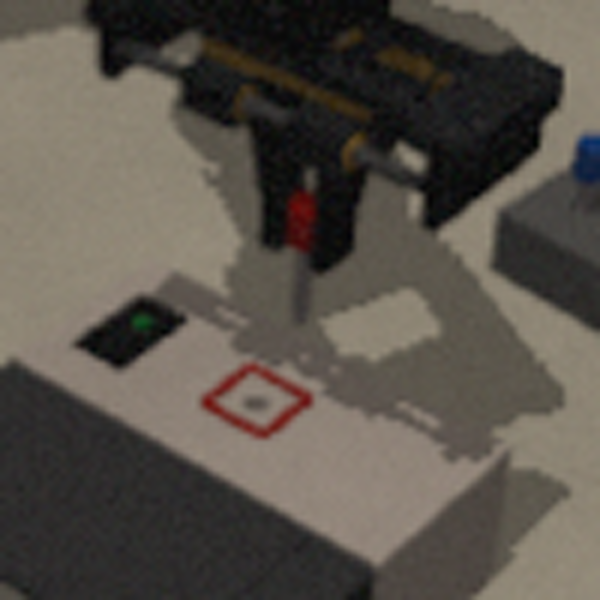

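View pics/f2.png

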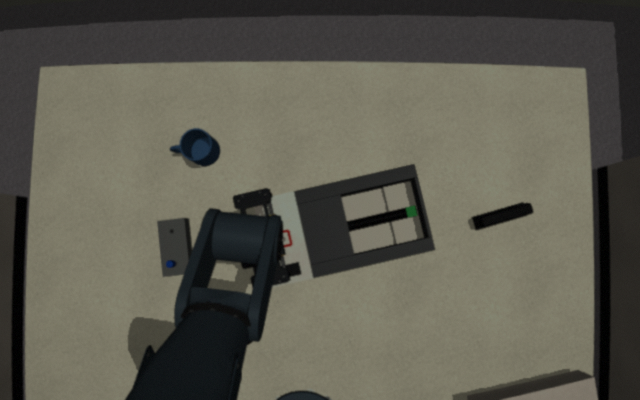

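View pics/f3.png

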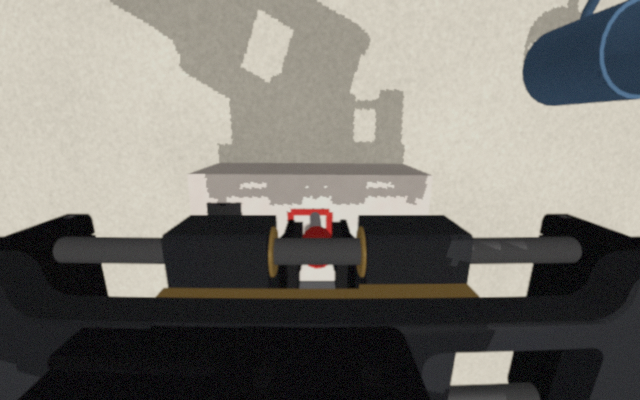

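Run:
```python
from h import *
np.set_printoptions(precision=4,suppress=True)
o=get_obs(); p=o["position"]; M=Ro.from_quat(o["tool_rot"]).as_matrix(); j=M[:,2]
f=lambda x,y:(299+(x+.5)/6-.5,103+(y+.5)/6-.5)
def onpl(n,uv):
    a,d=ray(n,uv); return a+d*((p-a)@j)/(d@j)
for k,v in dict(headtop=(303,190),head=(301,222),headbot=(299,253),tip=(298,322),hole=(257,403)).items():
    print(k, onpl("scene",f(*v)) if k!="hole" else onz("scene",f(*v),.083))
im=cv2.imread("pics/f3.png")[:,:,::-1]
for a,b,c in blobs(im,"red",10): print(a,b,c,onpl("wrist",b))
cv2.imwrite("pics/f4.png",cv2.resize(im[190:300,260:380,::-1],None,fx=6,fy=5,interpolation=cv2.INTER_CUBIC))
print(p, p+M[:,1]*-.0187)
```

```text
headtop [0.4849 0.063  0.1945]
head [0.485  0.0628 0.1782]
headbot [0.4852 0.0627 0.162 ]
tip [0.4849 0.0649 0.1232]
hole [0.4815 0.0466 0.083 ]
551 [315.5 223.7] [288 209  45  29] [0.4518 0.1886 0.4844]
32 [317.5 265.5] [310 264  15   4] [ 0.5315 -0.1155 -0.1758]
[0.483  0.0716 0.1577] [0.4829 0.0715 0.1764]
```

View pics/f4.png

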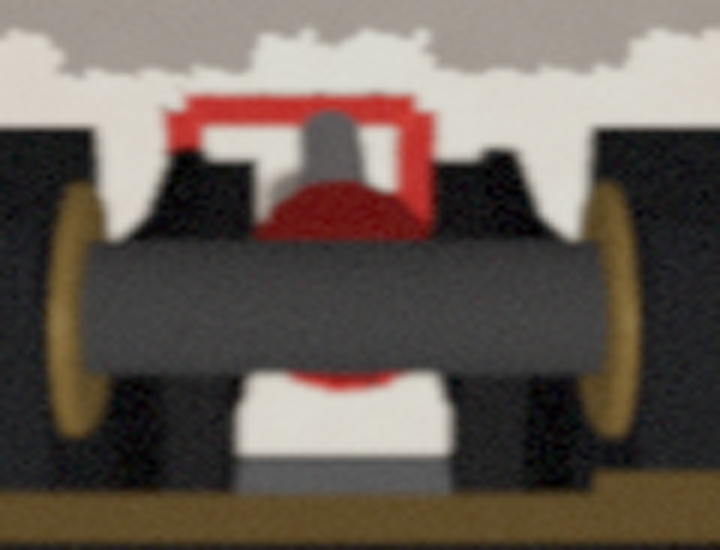

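Run:
```python
from h import *
np.set_printoptions(precision=4,suppress=True)
P=np.array([get_obs()["position"] for _ in range(6)]); print(P)
w=lambda x,y:(260+(x+.5)/6-.5,190+(y+.5)/5-.5)
f=lambda x,y:(299+(x+.5)/6-.5,103+(y+.5)/6-.5)
tw=w(332,116); ts=f(298,320)
print(tw,ts,cross([ray("wrist",tw),ray("scene",ts)]))
for z in(.118,.12,.122,.124): print(z,onz("wrist",tw,z),onz("scene",ts,z))
# head: top rim -yhat point, height of top = tip+.067
print("head rim far",onz("wrist",w(345,388),.188))
# socket frame as wrist sees it
m=[w(168,110),w(434,110)]
print([onz("wrist",q,.083) for q in (w(187,98),w(412,98),w(434,115),w(168,115))], onz("wrist",w(310,98),.083))
```

```text
[[0.483  0.0716 0.1577]
 [0.483  0.0716 0.1577]
 [0.483  0.0716 0.1577]
 [0.483  0.0716 0.1577]
 [0.483  0.0716 0.1577]
 [0.483  0.0716 0.1577]]
(314.9166666666667, 212.8) (348.25, 155.91666666666666) (array([0.4792, 0.0718, 0.117 ]), [np.float64(1.6), np.float64(1.6)])
0.118 [0.4803 0.0733 0.118 ] [0.4788 0.0701 0.118 ]
0.12 [0.4802 0.0739 0.12  ] [0.4807 0.0684 0.12  ]
0.122 [0.48   0.0745 0.122 ] [0.4826 0.0667 0.122 ]
0.124 [0.4799 0.0751 0.124 ] [0.4846 0.0651 0.124 ]
head rim far [0.4832 0.066  0.188 ]
[array([0.4616, 0.0611, 0.083 ]), array([0.4934, 0.0689, 0.083 ]), array([0.4972, 0.0666, 0.083 ]), array([0.4595, 0.0574, 0.083 ])] [0.4789 0.0654 0.083 ]
```

All cameras agree on the socket at (0.4817, 0.046). The tip is at about (0.480, 0.0715, 0.117). I'll hover over the socket and check again.

>>> jog_arm(
  increments=[
    [[0,0,0,0.001,-0.013,0,1],[0,0,0,0.002,-0.0255,0,1],[0,0,0,0.002,-0.0255,-0.012,1],[0,0,0,0.002,-0.0255,-0.023,1],[0,0,0,0.002,-0.0255,-0.023,1],[0,0,0,0.002,-0.0255,-0.023,1]],
  ],
)

```text
time: 6.25
position: [0.4847, 0.046, 0.1344]
tool_rot: [-0.554, 0.436, -0.435, 0.56]
ft_force: [0.2, -0.4, -1.3]
grip_width: 0.0174
```

Run:
```python
from h import *
np.set_printoptions(precision=4,suppress=True)
o=get_obs(); print(o["time"],o["position"],o["ft_force"],o["tool_rot"])
im=camera("scene"); a=cv2.resize(im[125:195,310:380,::-1],None,fx=8,fy=8,interpolation=cv2.INTER_CUBIC)
cv2.imwrite("pics/g1.png",a)
im=camera("wrist"); cv2.imwrite("pics/g2.png",cv2.resize(im[190:300,260:380,::-1],None,fx=6,fy=5,interpolation=cv2.INTER_CUBIC))
```

```text
6.25 [0.4847 0.046  0.1344] [ 0.2281 -0.4063 -1.251 ] [-0.554   0.4363 -0.4354  0.5596]
```

View pics/g1.png

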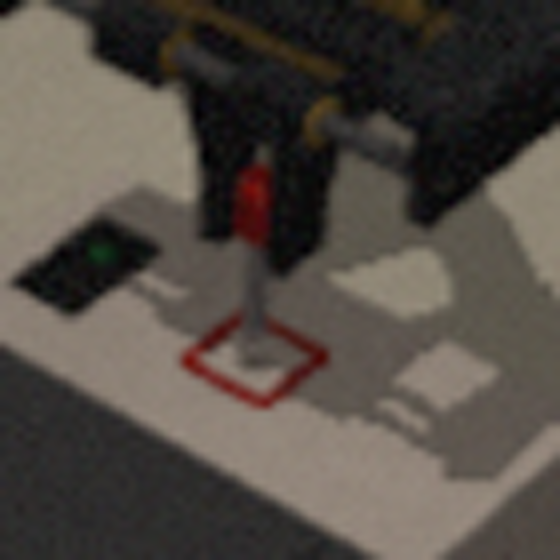

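View pics/g2.png

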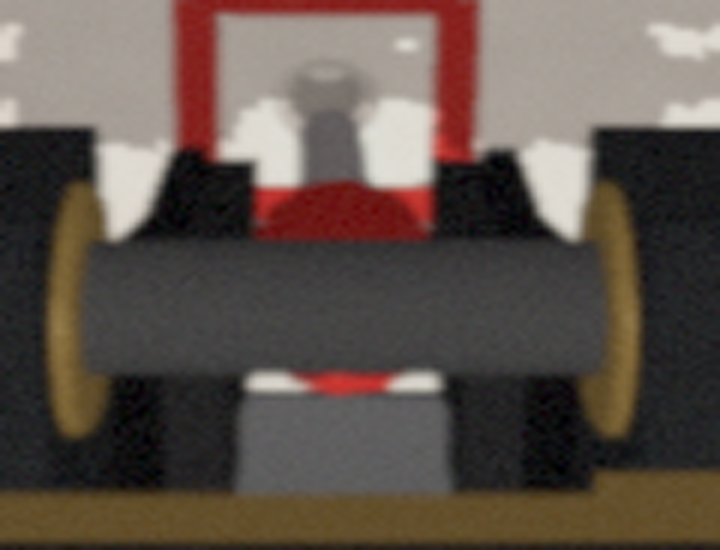

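Run:
```python
from h import *
np.set_printoptions(precision=4,suppress=True)
w=lambda x,y:(260+(x+.5)/6-.5,190+(y+.5)/5-.5)
f=lambda x,y:(310+(x+.5)/8-.5,125+(y+.5)/8-.5)
print("hole w",onz("wrist",w(328,86),.083),"s",onz("scene",f(260,357),.083))
for z in(.092,.094,.096): print(z,onz("wrist",w(332,114),z),onz("scene",f(255,338),z))
print(cross([ray("wrist",w(332,114)),ray("scene",f(255,338))]))
```

```text
hole w [0.4817 0.0488 0.083 ] s [0.4806 0.0494 0.083 ]
0.092 [0.4827 0.0471 0.092 ] [0.48   0.0473 0.092 ]
0.094 [0.4826 0.0477 0.094 ] [0.4819 0.0458 0.094 ]
0.096 [0.4824 0.0483 0.096 ] [0.4837 0.0442 0.096 ]
(array([0.482 , 0.0469, 0.0933]), [np.float64(0.9), np.float64(0.9)])
```

>>> jog_arm(
  increments=[
    [[0,0,0,-0.0005,0.0005,-0.004,1],[0,0,0,-0.0005,0.0005,-0.008,1],[0,0,0,-0.0005,0.0005,-0.012,1],[0,0,0,-0.0005,0.0005,-0.016,1],[0,0,0,-0.0005,0.0005,-0.02,1],[0,0,0,-0.0005,0.0005,-0.02,1]],
  ],
)

```text
time: 6.95
position: [0.4842, 0.0466, 0.1143]
tool_rot: [-0.554, 0.436, -0.435, 0.56]
ft_force: [0.1, 1.1, 0.0]
grip_width: 0.0176
```

No force, with the tip about 10 mm in. I carry on down.

>>> jog_arm(
  increments=[
    [[0,0,0,0,0,-0.005,1],[0,0,0,0,0,-0.01,1],[0,0,0,0,0,-0.014,1],[0,0,0,0,0,-0.018,1],[0,0,0,0,0,-0.0195,1],[0,0,0,0,0,-0.0195,1]],
  ],
)

```text
time: 7.55
position: [0.4842, 0.0466, 0.0945]
tool_rot: [-0.554, 0.436, -0.435, 0.56]
ft_force: [0.2, 0.1, -0.8]
grip_width: 0.0174
```

Run:
```python
from h import *
o=get_obs(); print(o["time"],o["position"],o["ft_force"])
im=camera("scene"); cv2.imwrite("pics/h1.png",cv2.resize(im[125:195,310:380,::-1],None,fx=6,fy=6,interpolation=cv2.INTER_CUBIC))
```

```text
7.55 [0.48416279 0.04662922 0.0945156 ] [ 0.20843428  0.08337984 -0.77159455]
```

View pics/h1.png

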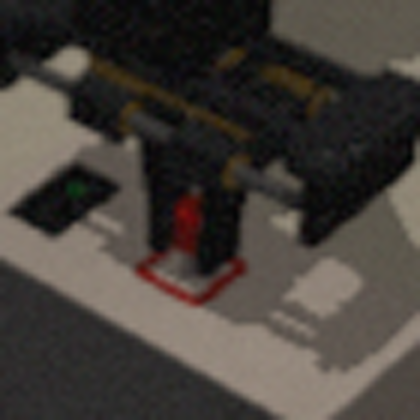

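The pin is going in: its head is just above the frame. Next I release, partly opening, and rise.

>>> jog_arm(
  increments=[
    [[0,0,0,0,0,0,0.2],[0,0,0,0,0,0,0.2],[0,0,0,0,0,0,0],[0,0,0,0,0,0,0],[0,0,0,0,0,0.02,0],[0,0,0,0,0,0.05,0],[0,0,0,0,0,0.09,0],[0,0,0,0,0,0.12,0]],
  ],
)

```text
time: 8.4
position: [0.4845, 0.0466, 0.2166]
tool_rot: [-0.554, 0.436, -0.436, 0.56]
ft_force: [0.1, 0.2, -0.4]
grip_width: 0.0433
```

>>> jog_arm(
  increments=[
    [[0,0,0,0.005,-0.045,0,-1],[0,0,0,0.01,-0.09,0,-1],[0,0,0,0.02,-0.14,0,-1],[0,0,0,0.025,-0.14,0,-1],[0,0,0,0.025,-0.14,0,-1],[0,0,0,0.025,-0.14,0,-1]],
  ],
)

```text
time: 9.0
position: [0.5087, -0.0923, 0.2163]
tool_rot: [-0.554, 0.436, -0.435, 0.56]
ft_force: [-0.6, 0.3, 0.2]
grip_width: 0.0822
```

Run:
```python
from h import *
np.set_printoptions(precision=4,suppress=True)
o=get_obs(); M=Ro.from_quat(o["tool_rot"]).as_matrix();print(o["time"],o["position"],o["ft_force"],o["grip_width"],np.degrees(np.arctan2(M[1,2],M[0,2])))
J=camera_info("wrist"); w=camera("wrist"); s=camera("scene");t=camera("top")
cv2.imwrite("pics/i1.png",cv2.resize(s[125:195,310:380,::-1],None,fx=6,fy=6,interpolation=cv2.INTER_CUBIC))
cv2.imwrite("pics/i2.png",w[:,:,::-1]);cv2.imwrite("pics/i3.png",t[:,:,::-1])
for n,im in(("scene",s),("top",t),("wrist",w)):
  for c in("red","green","blue"): print(n,c,[(int(a),b,d[2:]) for a,b,d in blobs(im,c,8)][:8])
np.save("wi.npy",J,allow_pickle=True)
```

```text
9.0 [ 0.5087 -0.0923  0.2163] [-0.5905  0.2756  0.1504] 0.08221963939955446 13.933882082352788
scene red [(40, array([339.4, 162.8]), array([12, 14], dtype=int32)), (32, array([344.1, 169.7]), array([14, 13], dtype=int32))]
scene green [(55, array([257. , 246.7]), array([11,  9], dtype=int32))]
scene blue [(80, array([176.6,  94.4]), array([15, 19], dtype=int32)), (8, array([178.2, 102.9]), array([5, 3], dtype=int32)), (26, array([396.8, 128.8]), array([5, 7], dtype=int32)), (8, array([470.4, 178.2]), array([3, 4], dtype=int32)), (67, array([457.5, 189.2]), array([29, 14], dtype=int32))]
top red []
top green [(102, array([411.2, 211. ]), array([12, 11], dtype=int32))]
top blue [(262, array([199.8, 149.5]), array([19, 20], dtype=int32)), (10, array([177. , 146.3]), array([5, 3], dtype=int32)), (42, array([168.8, 263.9]), array([7, 7], dtype=int32))]
wrist red [(990, array([325. ,  44.2]), array([41, 43], dtype=int32))]
wrist green [(90, array([246.4,  37. ]), array([10, 11], dtype=int32))]
wrist blue []
```

View pics/i1.png

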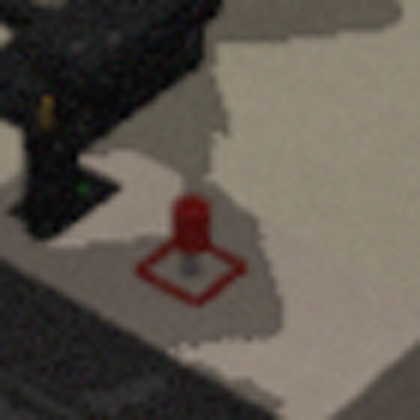

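View pics/i2.png

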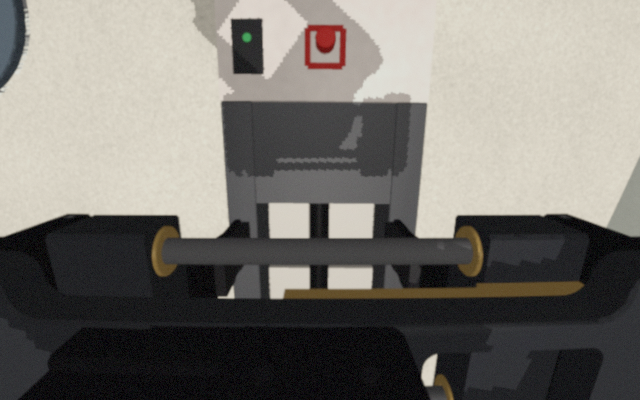

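View pics/i3.png

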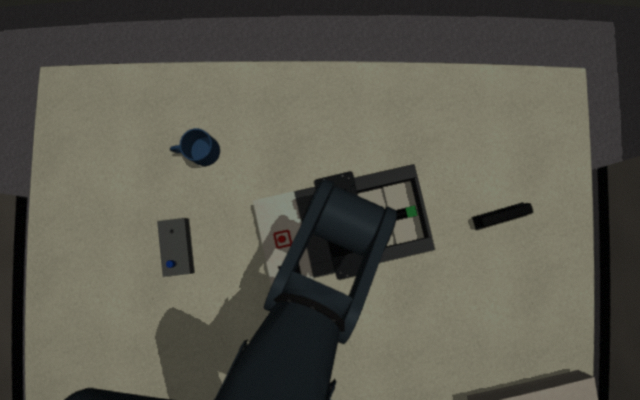

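>>> jog_arm(
  increments=[
    [[0,0,0,0.008,-0.03,0,-0.4],[0,0,0,0.016,-0.06,0,-0.4],[0,0,0,0.016,-0.06,-0.03,-0.4],[0,0,0,0.016,-0.06,-0.06,-0.4],[0,0,0,0.016,-0.06,-0.09,-0.4],[0,0,0,0.016,-0.06,-0.11,-0.4],[0,0,0,0.016,-0.06,-0.11,-0.4]],
  ],
)

```text
time: 9.85
position: [0.5226, -0.1495, 0.1039]
tool_rot: [-0.555, 0.438, -0.432, 0.56]
ft_force: [-0.5, 0.4, -0.1]
grip_width: 0.061
```

Run:
```python
from h import *
np.set_printoptions(precision=4,suppress=True)
print("exp head",proj("scene",[.4815,.0465,.109]),proj("scene",[.4815,.0465,.119]),"seen ~(341.6,161.6)")
o=get_obs(); M=Ro.from_quat(o["tool_rot"]).as_matrix();print(o["time"],o["position"],o["ft_force"],o["grip_width"],np.degrees(np.arctan2(M[1,2],M[0,2])))
w=camera("wrist"); s=camera("scene")
cv2.imwrite("pics/j1.png",cv2.resize(s[140:290,210:390,::-1],None,fx=4,fy=4,interpolation=cv2.INTER_CUBIC))
cv2.imwrite("pics/j2.png",w[:,:,::-1])
```

```text
exp head [341.7807 162.2974] [341.9299 159.3555] seen ~(341.6,161.6)
9.85 [ 0.5226 -0.1495  0.1039] [-0.4608  0.3776 -0.108 ] 0.06097731398361412 14.120962934904716
```

View pics/j1.png

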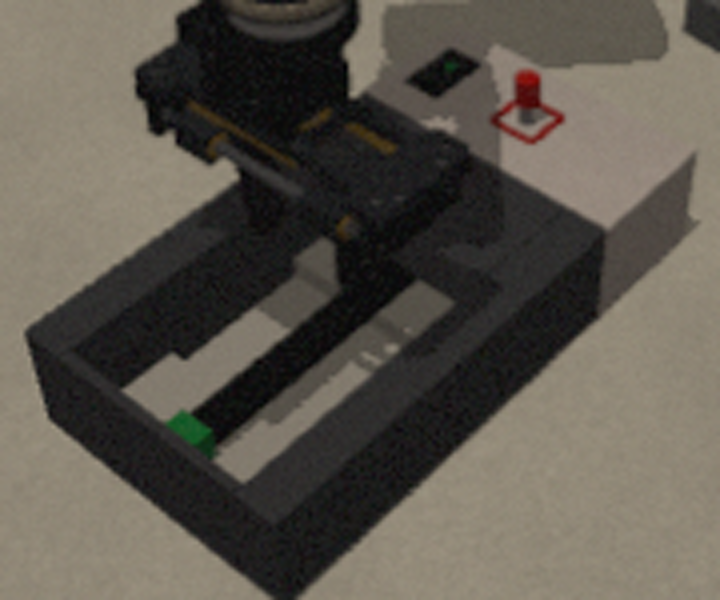

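View pics/j2.png

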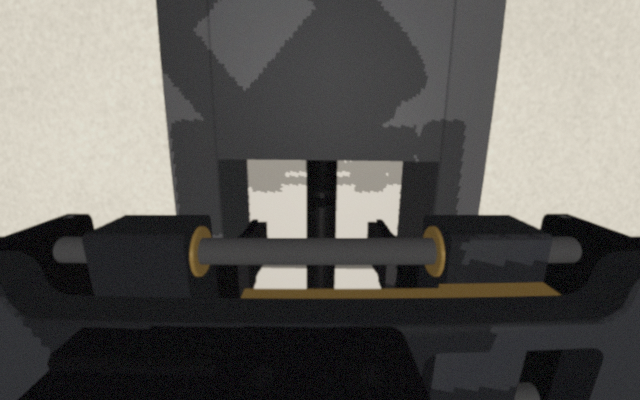

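The pin head sits at full depth: expected (341.8,162.3), seen (341.6,161.6). The roller is at u≈321, between the fingers. I descend into the recess and grip.

>>> jog_arm(
  increments=[
    [[0,0,0,0.002,-0.003,-0.02,-0.4],[0,0,0,0.002,-0.003,-0.04,-0.4],[0,0,0,0.002,-0.003,-0.058,-0.4],[0,0,0,0.002,-0.003,-0.07,-0.4],[0,0,0,0.002,-0.003,-0.078,-0.4],[0,0,0,0.002,-0.003,-0.082,-0.4],[0,0,0,0.002,-0.003,-0.083,-0.4],[0,0,0,0.002,-0.003,-0.083,-0.4]],
  ],
)

```text
time: 10.75
position: [0.5273, -0.154, 0.0241]
tool_rot: [-0.555, 0.435, -0.434, 0.561]
ft_force: [0.5, 0.1, 0.2]
grip_width: 0.0605
```

>>> jog_arm(
  increments=[
    [[0,0,0,0,0,0,1],[0,0,0,0,0,0,1],[0,0,0,0,0,0,1],[0,0,0,0,0,0,1],[0,0,0,0,0,0,1],[0,0,0,0,0,0,1]],
  ],
  squeeze=40,
)

```text
time: 11.35
position: [0.5274, -0.1541, 0.0242]
tool_rot: [-0.554, 0.435, -0.435, 0.561]
ft_force: [-0.1, 0.4, 0.4]
grip_width: 0.0253
```

```bash
cat >> h.py <<'E'
def plan(P0,H,yaw,steps):
    a=np.radians(yaw);x=np.array([np.cos(a),np.sin(a),0]);y=np.array([-np.sin(a),np.cos(a),0])
    for t,lift,draw in steps:
        R=Ro.from_rotvec(-np.radians(t)*x); d=-R.apply(y)*draw
        P=H+R.apply(P0-H)+[0,0,lift]+d; N=H+R.apply(-.25*y)+[0,0,lift]+d; Hh=H+[0,0,lift]+d
        print(t,"rv",(-t*x).round(1),"dP",(P-P0).round(4),"near z",N[2].round(3),"hid z",Hh[2].round(3))
E
python3 - <<'E'
from h import *
plan(get_obs()["position"],np.array([.496,-.031,.033]),13.3,[(0,.003,0),(3,.003,0),(6,.003,0),(9,.003,0),(12,.003,0),(14,.003,0),(16,.003,0),(17,.003,0),(16,.003,.12)])
E
```

```text
0 rv [0. 0. 0.] dP [0.    0.    0.003] near z 0.036 hid z 0.036
3 rv [-2.9 -0.7 -0. ] dP [ 0.0001 -0.0003  0.0097] near z 0.049 hid z 0.036
6 rv [-5.8 -1.4 -0. ] dP [ 0.0001 -0.0002  0.0163] near z 0.062 hid z 0.036
9 rv [-8.8 -2.1 -0. ] dP [-0.      0.0002  0.023 ] near z 0.075 hid z 0.036
12 rv [-11.7  -2.8  -0. ] dP [-0.0002  0.0009  0.0296] near z 0.088 hid z 0.036
14 rv [-13.6  -3.2  -0. ] dP [-0.0004  0.0016  0.034 ] near z 0.096 hid z 0.036
16 rv [-15.6  -3.7  -0. ] dP [-0.0006  0.0024  0.0383] near z 0.105 hid z 0.036
17 rv [-16.5  -3.9  -0. ] dP [-0.0007  0.0029  0.0405] near z 0.109 hid z 0.036
16 rv [-15.6  -3.7  -0. ] dP [ 0.026  -0.1098  0.0714] near z 0.138 hid z 0.069
```

>>> jog_arm(
  increments=[
    [[0,0,0,0,0,0.003,1],[-2.9,-0.7,0,0,0,0.0097,1],[-5.8,-1.4,0,0,0,0.0163,1],[-8.8,-2.1,0,0,0,0.023,1],[-11.7,-2.8,0,0,0.001,0.0296,1],[-13.6,-3.2,0,0,0.0016,0.034,1],[-15.6,-3.7,0,-0.0006,0.0024,0.0383,1],[-15.6,-3.7,0,-0.0006,0.0024,0.0383,1]],
  ],
  squeeze=50,
)

```text
time: 12.15
position: [0.5257, -0.1503, 0.0622]
tool_rot: [0.612, -0.354, 0.506, -0.494]
ft_force: [0.4, 0.0, -2.9]
grip_width: 0.0247
```

Run:
```python
from h import *
np.set_printoptions(precision=4,suppress=True)
o=get_obs(); M=Ro.from_quat(o["tool_rot"]).as_matrix();print(o["time"],o["position"],o["ft_force"],o["moment"],o["grip_width"]); print(M)
w=camera("wrist"); s=camera("scene")
cv2.imwrite("pics/k1.png",cv2.resize(s[140:290,210:390,::-1],None,fx=4,fy=4,interpolation=cv2.INTER_CUBIC))
t=camera("top"); cv2.imwrite("pics/k2.png",cv2.resize(t[150:300,240:460,::-1],None,fx=3,fy=3,interpolation=cv2.INTER_CUBIC))
bs=max(blobs(s,"green"),key=lambda b:b[0])[1]; bt=max(blobs(t,"green"),key=lambda b:b[0])[1]; print(bs,bt,cross([ray("scene",bs),ray("top",bt)]))
```

```text
12.15 [ 0.5257 -0.1503  0.0622] [ 0.3509  0.0104 -2.8667] [ 0.3183 -0.0018  0.0229] 0.024684926617839248
[[ 0.237   0.067   0.9692]
 [-0.9334 -0.2609  0.2462]
 [ 0.2693 -0.963   0.0007]]
[254.2 228.1] [410.8 210.4] (array([ 0.5495, -0.2529,  0.1072]), [np.float64(1.1), np.float64(1.1)])
```

View pics/k1.png

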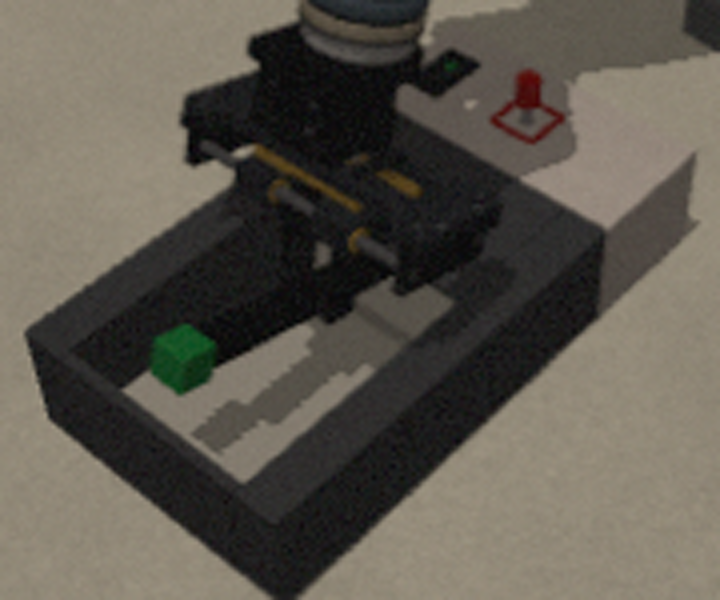

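View pics/k2.png

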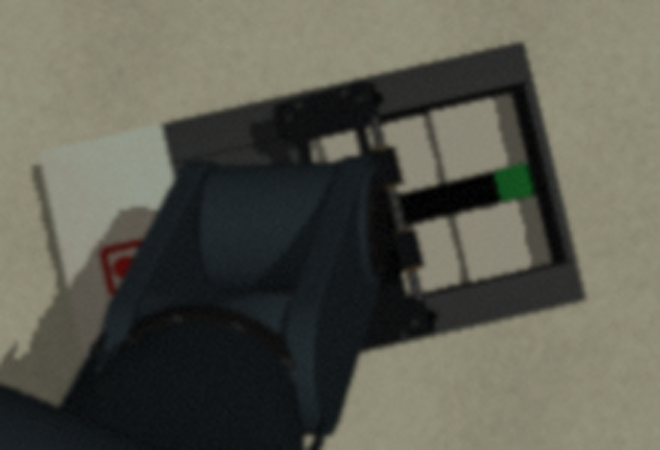

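Measured near cap centre is about 0.107 m high and the wrist carries about 2.9 N, so the roller slants out with its far end under the roof. Next I draw it along its axis.

>>> jog_arm(
  increments=[
    [[0,0,0,0.0045,-0.019,0.0053,1],[0,0,0,0.009,-0.0375,0.0107,1],[0,0,0,0.0133,-0.0563,0.016,1],[0,0,0,0.0178,-0.075,0.0213,1],[0,0,0,0.0222,-0.094,0.0267,1],[0,0,0,0.0266,-0.1125,0.032,1],[0,0,0,0.028,-0.119,0.0338,1],[0,0,0,0.028,-0.119,0.0338,1]],
  ],
)

```text
time: 13.1
position: [0.5547, -0.2719, 0.0959]
tool_rot: [0.61, -0.355, 0.508, -0.494]
ft_force: [0.5, -0.4, -3.5]
grip_width: 0.0252
```

Run:
```python
from h import *
np.set_printoptions(precision=4,suppress=True)
o=get_obs(); print(o["time"],o["position"],o["ft_force"],o["moment"],o["grip_width"])
s=camera("scene")
cv2.imwrite("pics/l1.png",cv2.resize(s[120:300,180:390,::-1],None,fx=3,fy=3,interpolation=cv2.INTER_CUBIC))
```

```text
13.1 [ 0.5547 -0.2719  0.0959] [ 0.5198 -0.4469 -3.4614] [ 0.3328 -0.0515 -0.039 ] 0.025198300695360738
```

View pics/l1.png

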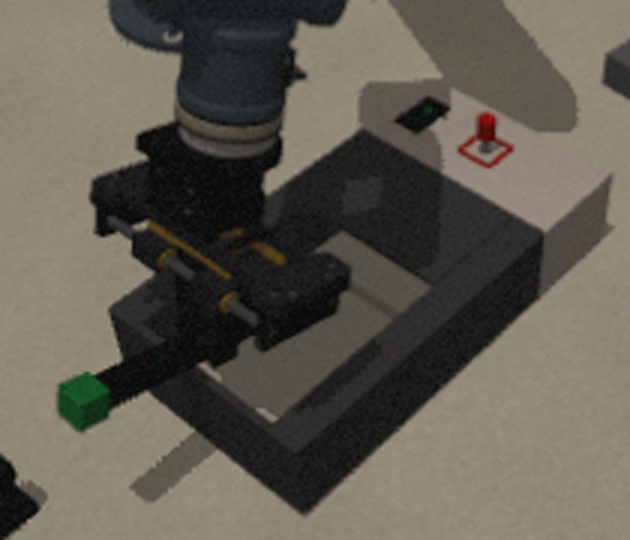

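>>> jog_arm(
  increments=[
    [[0,0,0,0,0,0.02,1],[0,0,0,0,0,0.045,1],[0,0,0,0,0,0.07,1],[4,0.9,0,0,0,0.09,1],[8,1.9,0,0,0,0.105,1],[12,2.8,0,0,0,0.11,1],[15.3,3.6,0,0,0,0.11,1],[15.3,3.6,0,0,0,0.11,1]],
  ],
)

```text
time: 13.95
position: [0.5539, -0.2712, 0.205]
tool_rot: [-0.555, 0.435, -0.436, 0.559]
ft_force: [-0.3, -0.0, -3.8]
grip_width: 0.0246
```

>>> jog_arm(
  increments=[
    [[0,0,0,0,0,0,1],[0,0,0,0,0,0,1],[0,0,0,0,0,0,1]],
  ],
)

```text
time: 14.25
position: [0.5534, -0.2699, 0.2044]
tool_rot: [-0.555, 0.435, -0.435, 0.559]
ft_force: [-0.4, -0.5, -4.0]
grip_width: 0.025
```

Run:
```python
from h import *
np.set_printoptions(precision=4,suppress=True)
o=get_obs(); print(o["time"],o["position"],o["ft_force"],o["moment"],o["grip_width"],np.abs(o["joint_velocities"]).max()); print(Ro.from_quat(o["tool_rot"]).as_matrix())
s=camera("scene");t=camera("top")
for n,im in(("scene",s),("top",t)): print(n,[(int(a),b) for a,b,d in blobs(im,"green")],[(int(a),b) for a,b,d in blobs(im,"red")],[(int(a),b) for a,b,d in blobs(im,"blue",12)])
cv2.imwrite("pics/m1.png",s[:,:,::-1]);cv2.imwrite("pics/m2.png",t[:,:,::-1])
```

```text
14.25 [ 0.5534 -0.2699  0.2044] [-0.3659 -0.4582 -3.995 ] [-0.0407 -0.1655 -0.0143] 0.025031754094142808 0.011544880587988434
[[ 0.2424  0.0029  0.9702]
 [-0.9702  0.0045  0.2424]
 [-0.0036 -1.      0.0039]]
scene [(50, array([282.9, 165.2])), (191, array([195. , 227.3]))] [(85, array([341.6, 165.9]))] [(141, array([176.3,  94.9])), (32, array([396.9, 128.9])), (12, array([470.2, 178.7])), (94, array([457.4, 189.1]))]
top [(131, array([375. , 218.5])), (10, array([286. , 270.8]))] [(121, array([281.4, 238.6]))] [(337, array([197.9, 149.3])), (44, array([169. , 263.6]))]
```

View pics/m1.png

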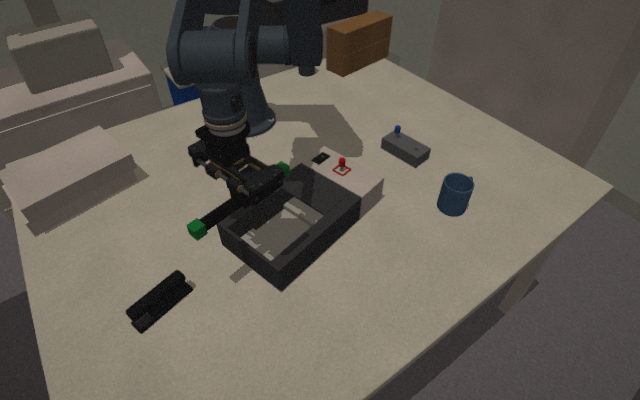

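View pics/m2.png

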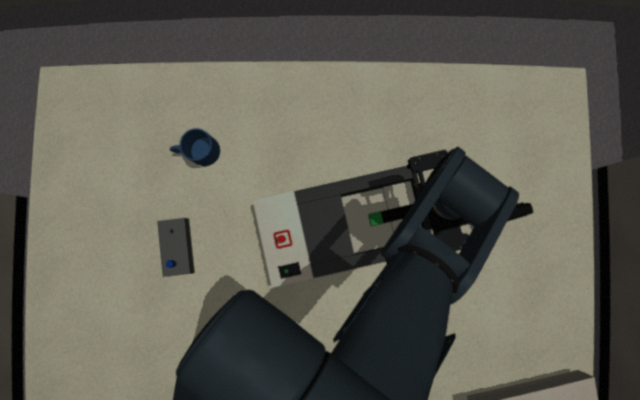

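Run:
```python
from h import *
np.set_printoptions(precision=4,suppress=True)
o=get_obs();p=o["position"];j=Ro.from_quat(o["tool_rot"]).as_matrix()[:,2]
print("hid",cross([ray("scene",(282.9,165.2)),ray("top",(375,218.5))]))
for uv in((282.9,165.2),(195,227.3)):
    a,d=ray("scene",uv); print(a+d*((p-a)@j)/(d@j))
```

```text
hid (array([ 0.5254, -0.1569,  0.2266]), [np.float64(1.9), np.float64(1.9)])
[ 0.5246 -0.1544  0.2248]
[ 0.5809 -0.3799  0.2234]
```

Both caps measure about 0.22 m high, so the roller is level and well clear. The pin is seated, and the blue pin, stapler and mug haven't moved.

```bash
python3 -c "
from rig import *
print(hand_in()); print(get_obs()['time'])"
```

```text
the job is handed in; nothing more can be done
None
the job is handed in; nothing more can be done
```

I put the red pin into the red-framed socket and let go of it. I then lifted the roller's green end about 16° out through the window, drew it out on the slant, levelled it and handed in. The robot clock read about 14.3 s, and no verdict was reported.

**Pin:** after release its head was seen at (341.6, 161.6) in the scene picture, against (341.8, 162.3) expected at full depth. In the last pictures it was still standing in the frame.

**Roller on the way out:** the near cap measured about 107 mm above the counter. The other end I worked out from the motion, at about 36 mm, still under the roof; it could not be seen there.

**Roller at the end:**
- Both caps measured about 0.22 m above the counter, level to within a few millimetres.
- The caps appear slightly high because the cameras see mostly their top faces; the roller's centre is about 0.21 m by the arm's own reading.
- It was held at 25 mm opening with a 50 N grip. The wrist carried about 4 N and joint speeds were near zero.

**Left alone:** the blue pin and the mug showed no shift in the last pictures beyond a pixel or two. For the stapler I only compared the pictures by eye, and part of it was hidden by the arm in the top view.

**Disagreements:** the arm's position reading differed from the camera positions by 2 to 4 mm. The pin tip differed by 2 to 3 mm between views. I averaged these, and the pin went in with no noticeable force.

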